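Load the dosing carriage and park it under the nozzle

ROBOT

A 6-joint arm with a two-finger parallel gripper is mounted at the origin on a cart in front of the work surface, level with it; the furniture and walls round the work are solid. World frame = base frame: x ahead of the robot, y to its left, z up, the work surface at z = 0. Lengths are in m, angles in rad, forces in N, time in s.
With the tool pointing down it reaches from about 0.25 to 0.775 m from the base axis. Payload 4 kg.
Tool frame: the origin (TCP) lies midway between the tips of the shut fingers; the grasp point (between the pads) lies 19 mm behind it (robot.grasp_offset is the distance from the TCP to the grasp point, in m); z points along the fingers, y is the direction in which the jaws open and shut (so a half turn about z gives the same grasp; the last joint's range is limited). The gripper opens to 94 mm and grips with 3 to 60 N. Pads are 16 mm wide; open, the fingers measure 119 mm over their backs; the gripper's body (75 mm by 177 mm) begins 78 mm behind the grasp point.
Start: joints at [-1.436, 0.087, 1.371, -0, 1.684, -0.103], TCP at [0.13, -0.535, 0.206] pointing down, gripper open.
Joint ranges: [-3.1, 3.1], [-0.76, 2.03], [0.27, 2.55], [-1.08, 4.22], [0.17, 2.65], [-2.57, 2.57]. Speed limits (rad/s): [2.79, 2.79, 3.14, 3.14, 3.14, 3.14].

INTERFACE

Orientations are given as [roll, pitch, yaw] about the fixed x, y, z axes, in that order (R = Rz(yaw) Ry(pitch) Rx(roll)).
In Python, from bench import status, viewer, order, robot gives the robot as it stands. The module is installed in compiled form; this text tells all that it offers.
- The arm moves only by the tool move_arm, never from a script. Its argument "targets" is a list of rows, each a list of 3 entries, a list of its own where there are three numbers: the shift along the tool's x, y, z in mm, then the turn, a rotation vector about the tool's x, y, z in degrees, then the opening, from -1 (shut) to 1 (fully open). A call has 1 to 20 rows; each row is the pose to reach, as a shift and turn from the pose commanded when the call began, along the tool's axes at that moment; what a row does not reach only later rows make up. A row lasts 1/8 s, in which the tool goes at most 62.5 mm and 10.7 degrees, less where a joint would pass 70% of its speed; a pose out of reach is approached as far as the arm can. A call with a gripper value outside its range is refused whole. The fingers move at their own pace and stop on an object; the grip force is fixed at half the most. Time passes only in rows, so rows that repeat a pose let the fingers close. It gives the time, the measured TCP pose, the force and the opening at its end, in the units of the state.
- status.get_obs(): the state, without advancing time (a new reading comes with each control period).
- viewer.snapshot(name): name is "scene" or "top"; returns the picture (480x640x3 uint8, red, green, blue); there is no depth.
- viewer.camera_model(name): a dict with "K" (3x3 intrinsics, pixels), "D" ([k1, k2, p1, p2, k3] as OpenCV has them; the pictures are not rectified), "xyz" and "attitude" of the camera in the world. Camera axes: x right, y up, looking along -z (the intrinsics and any distortion apply to the point x, -y, -z); pixel columns grow to the right and rows downward; lengths in m; the calibration is good to about 2 mm. A picture is of the moment at which its call begins. camera_model takes no time and is no camera call.
- order.close_job(): hands the job in, once; it reports no verdict.
The state is a dict: "time": time; "joint_positions": joint angles; "qvel": joint speeds; "joint_torque": joint torques, N m; "tool_pos": TCP position; "ee_rot": TCP orientation; "wrist_force": force on the tool from outside, world axes, zero at the start; "wrist_torque": the same for the moment, N m; "width": finger opening in m.
Only numpy, scipy, OpenCV 4.12 (cv2) and the standard library are available. Lean on these libraries where they do the work, as an engineer would, in place of code of your own. Each camera call takes 0.05 s, during which the arm holds its last target. There are 200 camera calls.

TASK

Bring the empty carriage to the green loading end of its rail: hold the red release bar up while you slide it, then let go so that the bar drops fully into the last notch. Lift the round-bottomed steel cup out of its black-and-white rest and set it down gently (no dropping) in the white ring on the carriage, upright, level and centred, and let go of it. Then hold the bar up again, slide the carriage until the cup is under the nozzle of the dosing head, and let go so that the bar drops into the nearest notch with the cup still seated level; leave the jar beside the rest and the kitchen timer where they are.

Things in the scene. Friction and masses are not known exactly. Their poses are not given: they have to be found in the camera images.
- station: Fixed slide station: a grey base plate 150 x 360 mm with two steel guide rods and a toothed steel rack. Origin on the table under the middle of the rail; its y axis is the direction in which the carriage slides (towards the robot's left, joint value growing), its x axis points away from the robot, z up. The green marks are at its -y end, the loading end.
- carriage (a joint): Position of the aluminium carriage (105 x 80 mm) along the station's y axis, in m: 0 at the loading end (notch with the green mark), 0.24 at the far end. The rack has 13 square notches, at 0, 0.02, 0.04 ... 0.24; the pawl has about 2 mm of play either way in each. The slide itself is easy (about 1 N); with the bar down the carriage is locked. It starts empty, caught in some notch away from the loading end.
- release_bar (a joint): Height of the red release bar above its latched position, in m: 0 = dropped fully into a notch, 0.025 = upper stop. Its pawl clears the teeth above about 0.014. A spring and its weight press it down with about 4 to 5 N; released on top of a tooth, it slides off the tooth's peaked top into the nearer notch and takes the carriage along.
- bar_grip (a point): Centre of the red grip on the release bar: a rounded bar 64 mm long (along the station's x axis), 16 mm wide (along the station's y axis) and 24 mm tall, 94 mm above the table when latched. It moves with the carriage and rises with the bar. It stands free all round: 18 mm of air below it down to the red arm (20 mm wide) that carries it. The grip is 121 mm nearer to the robot than the ring's centre, along the station's x axis.
- ring_seat (a point): On the axis of the white ring support on the carriage, at the height at which the cup's centre lies when the cup is seated: 19.6 mm above the ring's top. Ring: 72 mm outside, 48 mm bore, 14 mm high, its top 60 mm above the table. Its y axis is the slide direction.
- cup_center (a point): Centre of the loose steel cup (about 0.16 kg), half-way up: 62 mm outside diameter, 62 mm tall, round (hemispherical, radius 31 mm) below its centre and straight-walled (3 mm wall) above, open at the top. z axis up through its mouth. It starts upright, seated in its rest. Its bottom lies 31 mm below this point and its rim 31 mm above it. It can be grasped across the straight part, the 31 mm above its centre.
- rest_seat (a point): Where the cup's centre lies while it sits in its rest: a fixed black disc of 92 mm diameter with a white ring (72 mm outside, 48 mm bore) on it whose top is 28 mm above the table; the cup's centre is 19.6 mm above the ring's top.
- nozzle_tip (a point): Tip of the steel nozzle of the fixed dosing head, 149 mm above the table, exactly over the line along which the ring's centre travels. The white head above it is 48 mm in diameter and reaches up to about 265 mm; it hangs from a rod that comes from a column behind the rail (column 105 mm farther from the robot). The seated cup's rim passes 38 mm below the tip.
- jar: Bystander: jam jar with yellow lid, 66 mm in diameter, 100 mm tall, standing alone on the open table, away from the things at the back; origin at its underside.
- timer: Bystander: white kitchen timer, 70 x 64 x 19 mm, lying on the table; origin at its underside.
Not all that is in view belongs to the job. Of the things shaped like the part that bears cup_center, the bare steel one is meant.

How it is judged:
On the way, in this order (a step that is already met when the one before it is completed fails the run):
1. the empty carriage is caught in the notch at the green loading end, bar fully down (value of joint carriage below 0.006 m and value of joint release_bar below 0.004 m and distance between cup_center and rest_seat below 0.02 m), for 0.2 s.
2. the cup sits level and centred in the carriage's ring, let go, with the carriage still at the loading end (distance between cup_center and ring_seat below 0.005 m and angle between cup_center's own z axis and vertical below 0.12 rad and contact force between the fingers and cup below 0.1 N and value of joint carriage below 0.006 m and value of joint release_bar below 0.004 m), for 0.2 s.
At the end, for the whole second after the job is handed in: The carriage is caught in a notch under the nozzle (ring axis within 15 mm of the nozzle tip along the rail), the release bar is fully down (within 4 mm), and the cup rests in the carriage's ring, its centre within 5 mm of the seat and its axis within 0.12 rad of vertical, at rest and let go (y of nozzle_tip in the frame of ring_seat between -0.015 and 0.015 m and value of joint release_bar below 0.004 m and distance between cup_center and ring_seat below 0.005 m and angle between cup_center's own z axis and vertical below 0.12 rad and linear speed of cup below 0.02 m/s); the robot touches nothing.
It fails at once if the cup is dropped: moves faster than 0.5 m/s while the fingers do not hold it (contact force between the fingers and cup below 0.1 N and linear speed of cup above 0.5 m/s).
It fails at once if the jar or the timer is moved more than 30 mm or the jar is tipped (distance of any of jar, timer from where it was at the start of the episode above 0.03 m or angle between jar's own z axis and vertical above 0.4 rad).
It fails at once if the cup is tipped over (angle between cup_center's own z axis and vertical above 0.8 rad).
It also fails if it takes over 72 s, if anything falls off the work surface, if the arm or the gripper's body presses on something with over 40 N, if the wrist force passes 120 N, or if a joint passes its speed limit or range.

## Working session

There is one attempt and no reset: what is moved stays moved. The work goes in short steps, Python scripts to look and compute and a tool call to move; the robot and the scene stay as the last step left them, time stands still between calls to the robot, and variables do not carry over. Pictures are saved under pics/ and viewed, about 8 in all and at most 12, crops included, and the job is handed in when it is done.

Besides the shell and the picture viewer there is one more tool, called after "Request:" by a JSON object that holds its "op" and its "data", one argument or row to a line. move_arm: Moves the arm, as the interface text tells. Its arguments: {"type":"object","properties":{"targets":{"type":"array"}},"required":["targets"]}

```bash
mkdir -p pics
python3 - <<'E'
from bench import status, viewer, order, robot
import cv2
for n in("scene","top"):
    cv2.imwrite(f"pics/{n}0.png",viewer.snapshot(n)[:,:,::-1]); print(n,viewer.camera_model(n))
print(status.get_obs())
E
```

```text
scene {'K': array([[491.70772358,   0.        , 323.23427762],
       [  0.        , 491.70772358, 241.54152167],
       [  0.        ,   0.        ,   1.        ]]), 'D': array([-0.12920192,  0.        ,  0.        ,  0.        ,  0.        ]), 'xyz': array([-0.08561309,  0.66103195,  0.61090677]), 'attitude': array([ 1.09121807,  0.02263296, -2.48975091])}
top {'K': array([[435.97030935,   0.        , 315.37637347],
       [  0.        , 435.97030935, 241.05463173],
       [  0.        ,   0.        ,   1.        ]]), 'D': array([-0.00330436,  0.        ,  0.        ,  0.        ,  0.        ]), 'xyz': array([ 0.45669266, -0.11547491,  1.07456342]), 'attitude': array([ 0.07271633, -0.01132862, -1.54316128])}
{'time': 0.1, 'joint_positions': array([-1.43610018e+00,  8.78658141e-02,  1.37207502e+00, -1.66967409e-06,
        1.68358193e+00, -1.03084893e-01]), 'qvel': array([ 0.000284  , -0.00115368, -0.00357522, -0.00215151, -0.00106881,
       -0.00122646]), 'joint_torque': array([ 1.16646297e-03, -3.41250336e+01, -3.03304338e+01,  7.17667001e-02,
        3.04242200e-02, -9.84338226e-05]), 'tool_pos': array([ 0.12948879, -0.53404501,  0.20444382]), 'ee_rot': array([-3.13967262e+00, -1.96962479e-04,  2.37780664e-01]), 'wrist_force': array([ 0.04079854, -0.2921499 ,  0.06044591]), 'wrist_torque': array([ 0.01568662, -0.03080172,  0.00935271]), 'width': 0.09377842440958757}
```

View pics/scene0.png

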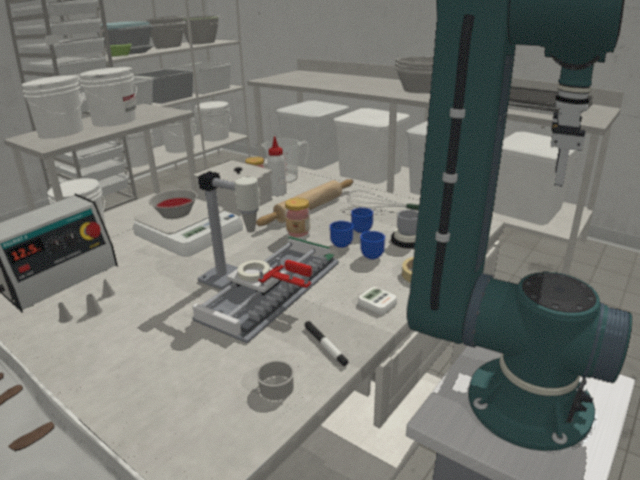

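View pics/top0.png

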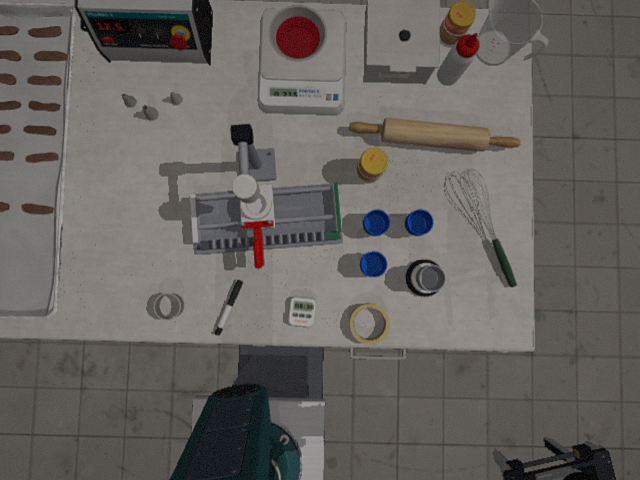

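The top view shows the station (192-342, 183-255) with its green end at right (336,212), the ring at (257,208), the red grip at (259,246) and the nozzle head at (245,187). The jar is at (373,164) and the timer at (302,312). Cup candidates are three blue ones at (376,222), (418,222) and (373,264), an open steel ring at (166,306), and the bare steel cup at (427,278) in a black-and-white rest. The last one fits the description. I'll confirm it in a crop.

```bash
cat > h.py <<'E'
import numpy as np, cv2
from scipy.spatial.transform import Rotation as R
from bench import status, viewer, order, robot
def cam(n):
    c=viewer.camera_model(n); return c['K'],c['D'],c['xyz'],R.from_euler('xyz',c['attitude']).as_matrix()
def w(n,u,v,z):
    K,D,t,A=cam(n); p=cv2.undistortPoints(np.array([[[u,v]]],float),K,D)[0,0]
    d=A@np.array([p[0],-p[1],-1]); return t+d*(z-t[2])/d[2]
def px(n,P):
    K,D,t,A=cam(n); q=(np.atleast_2d(P)-t)@A*[1,-1,-1]
    return cv2.projectPoints(q,np.zeros(3),np.zeros(3),K,D)[0][:,0]
E
python3 - <<'E'
from h import *
a=cv2.imread('pics/top0.png');b=cv2.imread('pics/scene0.png')
A=cv2.resize(a[170:300,180:460],None,fx=2.8,fy=2.8,interpolation=3)[:, :784]
B=cv2.resize(b[170:340,190:450],(784,230*784//784),interpolation=3)
B=cv2.resize(b[200:282,190:450],(784,230),interpolation=3)
cv2.imwrite('pics/crop1.png',np.vstack([A,B]))
print(A.shape)
for l,u,v,z in [('cuprim',429,275.5,.0786),('rest',425,278,.0),('ring',257,208,.06),('grip',259,246,.106),('jar',373,164,.1),('timer',302,312,.019),('base TR',340,184,0.01),('base BR',341,242,0.01),('base TL',193,195,.01),('BL',195,255,.01)]:
    print(l,w('top',u,v,z).round(4))
E
```

```text
(364, 784, 3)
cuprim [ 0.458  -0.3865  0.0786]
rest [ 0.4517 -0.398   0.    ]
ring [0.6046 0.014  0.06  ]
grip [5.129e-01 5.000e-04 1.060e-01]
jar [ 0.7074 -0.2507  0.1   ]
timer [ 0.3624 -0.0979  0.019 ]
base TR [ 0.6777 -0.1824  0.01  ]
base BR [ 0.534  -0.1882  0.01  ]
base TL [0.6395 0.1787 0.01  ]
BL [0.4922 0.1668 0.01  ]
```

View pics/crop1.png

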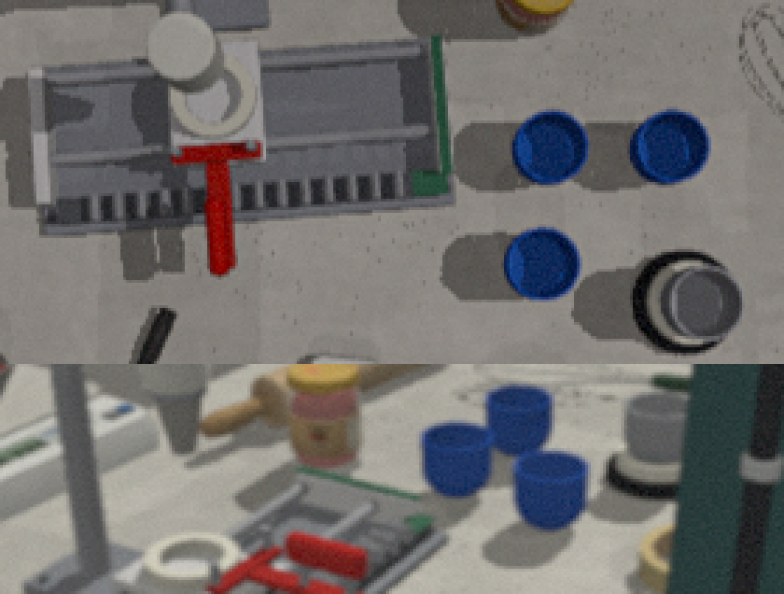

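The crop confirms it: the bare steel cup sits in the black-and-white rest, and the lookalikes are blue. Next I'll refine the key positions.

```bash
cat >> h.py <<'E'
def st():
    # station frame from base corners (top view), yaw
    TR,BR,TL,BL=[w('top',u,v,.01)[:2] for u,v in[(340,184),(341.5,242.5),(193,195),(195,255)]]
    return TR,BR,TL,BL
E
python3 - <<'E'
from h import *
a=cv2.imread('pics/top0.png')
h=cv2.cvtColor(a,cv2.COLOR_BGR2HSV)
red=(((h[...,0]<8)|(h[...,0]>172))&(h[...,1]>150)&(h[...,2]>70)).astype('u1'); red[:215]=0;red[280:]=0;red[:,:220]=0;red[:,290:]=0
ys,xs=np.nonzero(red)
for r in range(ys.min(),ys.max()+1): print(r,xs[ys==r].min(),xs[ys==r].max(),end='; ')
m=ys>235; c=np.polyfit(ys[m],xs[m],1); 
p=[w('top',np.polyval(c,r),r,.106) for r in(240,268)]; d=p[0]-p[1]; print('\nyaw grip',np.arctan2(d[1],d[0]))
ye=ys.max()+.5; e=w('top',np.polyval(c,ye),ye,.1); print('near end',e)
# green edge
g=((h[...,0]>40)&(h[...,0]<85)&(h[...,1]>90)).astype('u1'); g[:,:325]=0;g[:,350:]=0;g[:180]=0;g[250:]=0
ys,xs=np.nonzero(g); q=[]
for r in range(190,228): q.append((r,xs[ys==r].mean()))
q=np.array(q);c=np.polyfit(q[:,0],q[:,1],1);p=[w('top',np.polyval(c,r),r,.03) for r in(190,228)];d=p[0]-p[1];print('yaw green',np.arctan2(d[1],d[0]),p)
ring=w('top',255.7,203.9,.06);print('ring',ring)
th=.10
print('head top', w('top',245.5,187,.265), 'cup', w('top',429,275.5,.0786), w('top',424.6,277.5,.028))
for y in (.08,.095,.11):
  print(y,'grip pred',ring[:2]-.121*np.array([np.cos(y),np.sin(y)]))
print(px('scene',[ring, [*(ring[:2]-.121*np.array([np.cos(.1),np.sin(.1)])),.106],[.458,-.389,.0786]]))
E
```

```text
221 261 272; 222 246 272; 223 245 272; 224 245 272; 225 245 272; 226 241 268; 227 241 260; 228 243 260; 229 254 261; 230 254 261; 231 254 261; 232 254 261; 233 254 261; 234 254 261; 235 254 261; 236 254 261; 237 254 261; 238 254 261; 239 254 261; 240 254 262; 241 254 262; 242 253 262; 243 253 262; 244 253 262; 245 253 262; 246 253 262; 247 254 262; 248 254 262; 249 254 262; 250 254 262; 251 254 262; 252 254 262; 253 254 262; 254 254 262; 255 254 262; 256 255 262; 257 254 262; 258 255 262; 259 255 263; 260 255 263; 261 255 263; 262 255 263; 263 255 263; 264 255 263; 265 255 262; 266 255 260; 267 256 260; 
yaw grip 0.08275270641742426
near end [ 4.65314413e-01 -2.11891089e-04  1.00000000e-01]
yaw green 0.10605532051032932 [array([ 0.65854262, -0.17065902,  0.03      ]), array([ 0.56620771, -0.18048851,  0.03      ])]
ring [0.61421962 0.01735859 0.06      ]
head top [0.61379227 0.01082118 0.265     ] cup [ 0.45803935 -0.3864541   0.0786    ] [ 0.45303146 -0.38967152  0.028     ]
0.08 grip pred [0.49360662 0.00768892]
0.095 grip pred [0.49376522 0.00588088]
0.11 grip pred [0.49395093 0.00407542]
[[254.03996504 268.60182444]
 [298.18526133 264.14978645]
 [406.41487537 214.96014188]]
```

Request:
{"op": "move_arm", "data": {
  "targets": [
    [[60, -55, 0], [0, 0, 1], 0],
    [[120, -109, 0], [0, 0, 2], 0],
    [[180, -164, 0], [0, 0, 3], 0],
    [[240, -218, 0], [0, 0, 4], 0],
    [[300, -272, 0], [0, 0, 5], 0],
    [[360, -327, 0], [0, 0, 6], 0],
    [[420, -381, 0], [0, 0, 7], 0],
    [[482, -438, 0], [0, 0, 7.9], 0],
    [[482, -438, 0], [0, 0, 7.9], 0],
    [[482, -438, 0], [0, 0, 7.9], 0],
    [[482, -438, 0], [0, 0, 7.9], 0],
    [[482, -438, 0], [0, 0, 7.9], 0],
    [[482, -438, 0], [0, 0, 7.9], 0],
    [[482, -438, 50], [0, 0, 7.9], 0],
    [[482, -438, 60], [0, 0, 7.9], 0],
    [[482, -438, 60], [0, 0, 7.9], 0]
  ]
}}

```text
time: 2.1
tool_pos: [0.4942, 0.0038, 0.1453]
ee_rot: [-3.142, 0.001, 0.098]
wrist_force: [0.6, -0.1, 0.8]
width: 0.047
```

Run:
```python
from h import *
o=status.get_obs();print(o['tool_pos'],o['ee_rot'],o['width'],o['time'],o['joint_positions'])
print('nozzle', w('scene',250.4,230.7,.149))
b=viewer.snapshot('scene')[:,:,::-1]; cv2.imwrite('pics/s1.png',cv2.resize(b[120:320,180:440],(780,600),interpolation=3))
```

```text
[0.49417805 0.00384657 0.14533396] [-3.14155887e+00  1.27038044e-03  9.83778699e-02] 0.047047555538174184 2.1 [-1.06837139e-01 -1.64935178e-02  1.59704398e+00 -2.25806853e-04
  1.56229280e+00  1.36558340e+00]
nozzle [0.62089901 0.01057159 0.149     ]
```

View pics/s1.png

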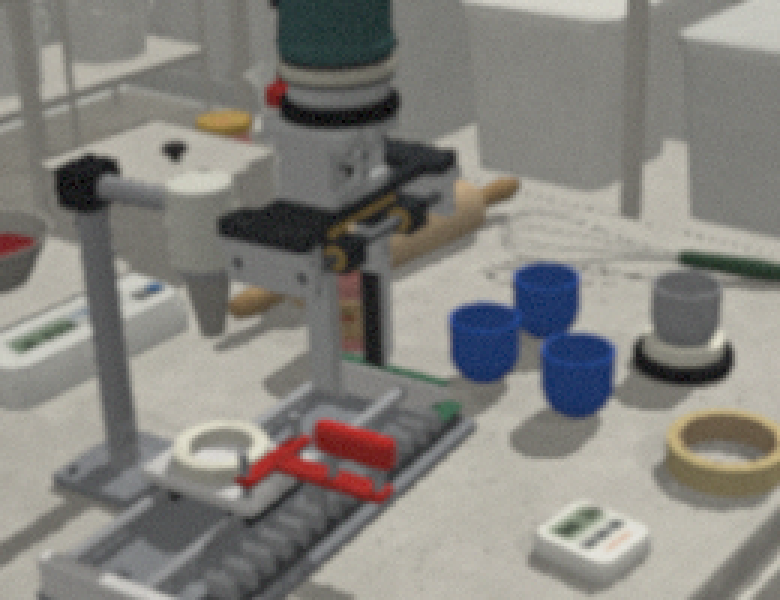

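The open fingers straddle the grip (355,445) and the nozzle tip is at (210,335). The cup and blue cups are untouched. Next I'll lower and grip.

Request:
{"op": "move_arm", "data": {
  "targets": [
    [[0, 0, 35], [0, 0, 0], 0],
    [[0, 0, 60], [0, 0, 0], 0],
    [[0, 0, 67], [0, 0, 0], 0],
    [[0, 0, 67], [0, 0, 0], 0],
    [[0, 0, 67], [0, 0, 0], -1],
    [[0, 0, 67], [0, 0, 0], -1],
    [[0, 0, 67], [0, 0, 0], -1],
    [[0, 0, 67], [0, 0, 0], -1],
    [[0, 0, 67], [0, 0, 0], -1]
  ]
}}

```text
time: 3.28
tool_pos: [0.4951, 0.0046, 0.0789]
ee_rot: [3.141, -0.001, 0.1]
wrist_force: [-0.1, -0.8, 1.7]
width: 0.0158
```

Request:
{"op": "move_arm", "data": {
  "targets": [
    [[0, 0, -10], [0, 0, 0], -1],
    [[0, 0, -20], [0, 0, 0], -1],
    [[0, 0, -20], [0, 0, 0], -1],
    [[0, 10, -20], [0, 0, 0], -1],
    [[0, 25, -20], [0, 0, 0], -1],
    [[0, 40, -20], [0, 0, 0], -1],
    [[0, 55, -20], [0, 0, 0], -1],
    [[0, 70, -20], [0, 0, 0], -1],
    [[0, 85, -20], [0, 0, 0], -1],
    [[0, 100, -20], [0, 0, 0], -1],
    [[0, 115, -20], [0, 0, 0], -1],
    [[0, 128, -20], [0, 0, 0], -1],
    [[0, 130, -20], [0, 0, 0], -1],
    [[0, 130, -20], [0, 0, 0], -1]
  ]
}}

```text
time: 5.03
tool_pos: [0.5089, -0.1264, 0.0988]
ee_rot: [3.14, -0.003, 0.099]
wrist_force: [5.5, 0.2, -4.4]
width: 0.0158
```

Request:
{"op": "move_arm", "data": {
  "targets": [
    [[0, 4, 0], [0, 0, 0], -1],
    [[0, 7, 0], [0, 0, 0], -1],
    [[0, 10, 0], [0, 0, 0], -1],
    [[0, 10, 0], [0, 0, 0], -1]
  ]
}}

```text
time: 5.52
tool_pos: [0.5099, -0.136, 0.0987]
ee_rot: [3.141, -0.003, 0.099]
wrist_force: [6.8, -0.0, -4.2]
width: 0.0159
```

Request:
{"op": "move_arm", "data": {
  "targets": [
    [[0, 2, 0], [0, 0, 0], -1],
    [[0, 4, 0], [0, 0, 0], -1],
    [[0, 4, 0], [0, 0, 0], -1],
    [[0, 4, 0], [0, 0, 0], -1]
  ]
}}

```text
time: 6.02
tool_pos: [0.5101, -0.1377, 0.0984]
ee_rot: [-3.138, -0.002, 0.1]
wrist_force: [7.2, 6.0, -5.0]
width: 0.0157
```

End stop felt (6 N). Now back off slightly, lower and release.

Request:
{"op": "move_arm", "data": {
  "targets": [
    [[0, -3, 0], [0, 0, 0], -1],
    [[0, -3, 0], [0, 0, 0], -1],
    [[0, -3, 10], [0, 0, 0], -1],
    [[0, -3, 19], [0, 0, 0], -1],
    [[0, -3, 20], [0, 0, 0], -1],
    [[0, -3, 20], [0, 0, 0], -1]
  ]
}}

```text
time: 6.78
tool_pos: [0.51, -0.1367, 0.0789]
ee_rot: [3.141, -0.003, 0.099]
wrist_force: [5.4, 0.2, -2.9]
width: 0.0157
```

Request:
{"op": "move_arm", "data": {
  "targets": [
    [[0, 0, 0], [0, 0, 0], 0],
    [[0, 0, 0], [0, 0, 0], 0],
    [[0, 0, 0], [0, 0, 0], 0],
    [[0, 0, -30], [0, 0, 0], 0],
    [[0, 0, -80], [0, 0, 0], 0],
    [[0, 0, -130], [0, 0, 0], 0],
    [[-40, 20, -130], [0, 0, 0], 0.5],
    [[-40, 60, -130], [0, 0, 0], 1],
    [[-40, 120, -130], [0, 0, 0], 1],
    [[-40, 120, -130], [0, 0, 0], 1]
  ]
}}

```text
time: 8.02
tool_pos: [0.4801, -0.2623, 0.2075]
ee_rot: [3.142, 0.002, 0.095]
wrist_force: [-0.3, 0.7, -0.0]
width: 0.0835
```

Run:
```python
from h import *
o=status.get_obs();print(o['tool_pos'],o['ee_rot'],o['width'],o['time'],o['joint_positions'])
a=viewer.snapshot('top')[:,:,::-1];b=viewer.snapshot('scene')[:,:,::-1]; cv2.imwrite('pics/t2f.png',a)
cv2.imwrite('pics/t2.png',np.vstack([cv2.resize(a[170:300,180:460],(728,338),interpolation=3),cv2.resize(b[200:290,190:440],(728,262),interpolation=3)]))
```

```text
[ 0.48013628 -0.26226013  0.20751332] [3.14151785e+00 2.06864968e-03 9.48235588e-02] 0.08352735329791248 8.025 [-6.02684804e-01  8.16782281e-02  1.37268348e+00 -1.39575158e-03
  1.68876829e+00  8.73124674e-01]
```

View pics/t2.png

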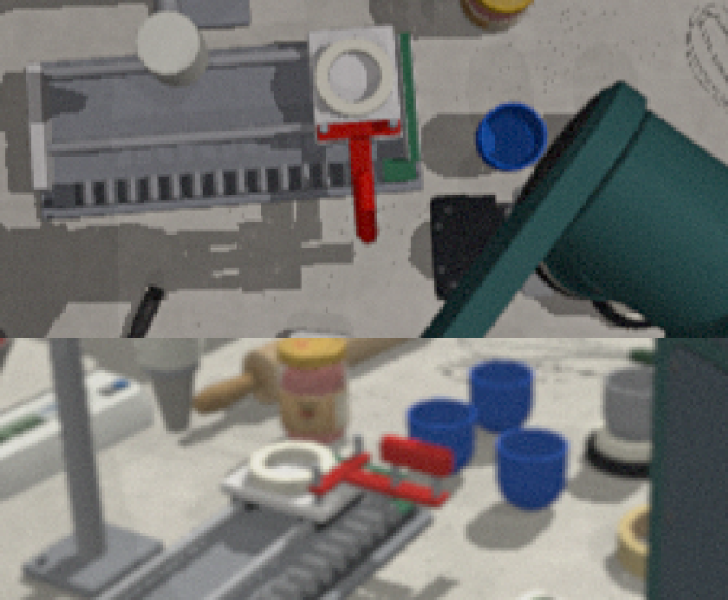

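The carriage is at the green end: ring at crop (356,75), bar down. Next I'll hover over the cup with the jaws turned 90°.

Request:
{"op": "move_arm", "data": {
  "targets": [
    [[-12, 40, 0], [0, 0, -10], 1],
    [[-24, 80, 0], [0, 0, -20], 1],
    [[-37, 124, 0], [0, 0, -30], 1],
    [[-37, 124, 0], [0, 0, -40], 1],
    [[-37, 124, 0], [0, 0, -50], 1],
    [[-37, 124, 0], [0, 0, -60], 1],
    [[-37, 124, 0], [0, 0, -70], 1],
    [[-37, 124, 0], [0, 0, -80], 1],
    [[-37, 124, 20], [0, 0, -90.4], 1],
    [[-37, 124, 50], [0, 0, -90.4], 1],
    [[-37, 124, 50], [0, 0, -90.4], 1],
    [[-37, 124, 50], [0, 0, -90.4], 1]
  ]
}}

```text
time: 9.62
tool_pos: [0.4572, -0.3856, 0.1598]
ee_rot: [3.141, 0.001, 1.679]
wrist_force: [0.3, -0.0, 0.6]
width: 0.094
```

Run:
```python
from h import *
o=status.get_obs();print(o['tool_pos'],o['ee_rot'],o['width'],o['time'])
print('ring',w('top',316.9,198.85,.06))
n=np.array([.618,.0108]);print('noz')
b=viewer.snapshot('scene')[:,:,::-1]; cv2.imwrite('pics/s3.png',cv2.resize(b[130:290,340:480],(525,600),interpolation=3))
print(px('scene',[[.456,-.388,.0786],o['tool_pos']]))
```

```text
[ 0.45722273 -0.38556023  0.15980529] [3.14063953e+00 1.08261567e-03 1.67875108e+00] 0.09403706456451401 9.625
ring [ 0.63040824 -0.12575395  0.06      ]
noz
[[406.90643342 215.27208332]
 [407.69722423 186.23981292]]
```

View pics/s3.png

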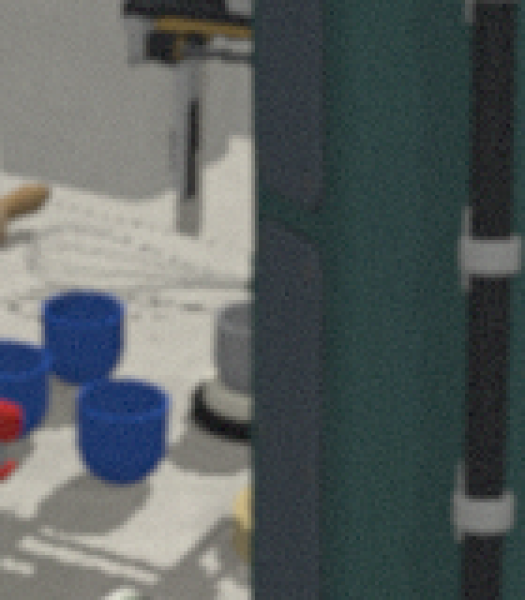

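Request:
{"op": "move_arm", "data": {
  "targets": [
    [[-2, -1, 40], [0, 0, 0], 1],
    [[-2, -1, 80], [0, 0, 0], 1],
    [[-2, -1, 100], [0, 0, 0], 1],
    [[-2, -1, 110], [0, 0, 0], 1],
    [[-2, -1, 113], [0, 0, 0], 1],
    [[-2, -1, 113], [0, 0, 0], 1],
    [[-2, -1, 113], [0, 0, 0], 0.3],
    [[-2, -1, 113], [0, 0, 0], 0.3],
    [[-2, -1, 113], [0, 0, 0], 0.1],
    [[-2, -1, 113], [0, 0, 0], -0.2],
    [[-2, -1, 113], [0, 0, 0], -1],
    [[-2, -1, 113], [0, 0, 0], -1],
    [[-2, -1, 113], [0, 0, 0], -1],
    [[-2, -1, 113], [0, 0, 0], -1]
  ]
}}

```text
time: 11.42
tool_pos: [0.4537, -0.3886, 0.0456]
ee_rot: [-3.137, -0.0, 1.677]
wrist_force: [-5.2, -0.3, 3.0]
width: 0.0613
```

Request:
{"op": "move_arm", "data": {
  "targets": [
    [[0, -2, -3], [0, 0, 0], -1],
    [[0, -2, -10], [0, 0, 0], -1],
    [[0, -2, -30], [0, 0, 0], -1],
    [[0, -2, -60], [0, 0, 0], -1],
    [[0, -2, -90], [0, 0, 0], -1],
    [[0, -2, -110], [0, 0, 0], -1],
    [[0, -2, -110], [0, 0, 0], -1],
    [[0, -2, -110], [0, 0, 0], -1]
  ]
}}

```text
time: 12.42
tool_pos: [0.4536, -0.3879, 0.1544]
ee_rot: [-3.141, -0.001, 1.678]
wrist_force: [-1.0, 0.8, -2.3]
width: 0.0609
```

Request:
{"op": "move_arm", "data": {
  "targets": [
    [[8, 7, 0], [0, 0, 0], -1],
    [[24, 20, 0], [0, 0, 0], -1],
    [[48, 40, 0], [0, 0, 0], -1],
    [[72, 60, 0], [0, 0, 0], -1],
    [[96, 80, 0], [0, 0, 0], -1],
    [[120, 100, 0], [0, 0, 0], -1],
    [[144, 120, 0], [0, 0, 0], -1],
    [[168, 140, 0], [0, 0, 0], -1],
    [[192, 160, 0], [0, 0, 0], -1],
    [[212, 177, 0], [0, 0, 0], -1],
    [[228, 190, 0], [0, 0, 0], -1],
    [[240, 200, 0], [0, 0, 0], -1],
    [[243.6, 203, 0], [0, 0, 0], -1],
    [[243.6, 203, 0], [0, 0, 0], -1],
    [[243.6, 203, 30], [0, 0, 0], -1],
    [[243.6, 203, 50], [0, 0, 0], -1],
    [[243.6, 203, 50], [0, 0, 0], -1]
  ]
}}

```text
time: 14.55
tool_pos: [0.6278, -0.1247, 0.1026]
ee_rot: [-3.136, -0.002, 1.677]
wrist_force: [0.4, -0.5, -1.8]
width: 0.0608
```

Run:
```python
from h import *
o=status.get_obs();print(o['tool_pos'],o['ee_rot'],o['width'],o['wrist_force'])
b=viewer.snapshot('scene')[:,:,::-1]; cv2.imwrite('pics/s4.png',cv2.resize(b[150:290,200:400],(800,560),interpolation=3))
p=o['tool_pos'];print(px('scene',[[p[0],p[1],.135],[p[0],p[1],.074],[.6295,-.124,.06]]))
```

```text
[ 0.62775013 -0.12468846  0.10258102] [-3.13628020e+00 -1.95327482e-03  1.67673348e+00] 0.06081020897016189 [ 0.41850536 -0.50488909 -1.77758624]
[[289.46465726 214.4255414 ]
 [290.82274647 237.46217128]
 [290.39718616 242.51542151]]
```

View pics/s4.png

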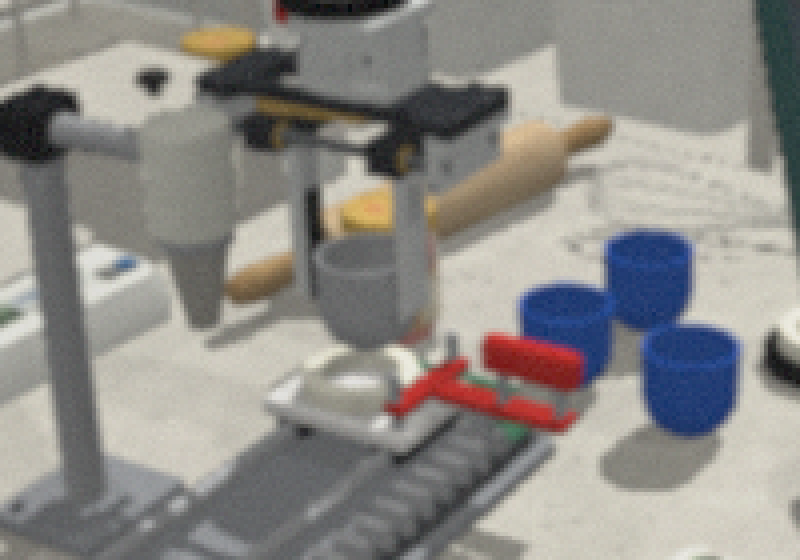

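The cup is upright above the ring, with its bottom at crop x≈367 and the ring axis at ≈361. That puts it about 3 mm off towards the camera's right, so I'll correct and lower.

Request:
{"op": "move_arm", "data": {
  "targets": [
    [[2.5, 1.5, 5], [0, 0, 0], -1],
    [[2.5, 1.5, 12], [0, 0, 0], -1],
    [[2.5, 1.5, 17], [0, 0, 0], -1],
    [[2.5, 1.5, 20], [0, 0, 0], -1],
    [[2.5, 1.5, 22], [0, 0, 0], -1],
    [[2.5, 1.5, 22], [0, 0, 0], -1]
  ]
}}

```text
time: 15.35
tool_pos: [0.6309, -0.1219, 0.0833]
ee_rot: [-3.141, 0.0, 1.678]
wrist_force: [0.7, 0.1, -1.7]
width: 0.0611
```

Request:
{"op": "move_arm", "data": {
  "targets": [
    [[0, -1, 2], [0, 0, 0], -1],
    [[0, -1, 3], [0, 0, 0], -1],
    [[0, -1, 4], [0, 0, 0], -1],
    [[0, -1, 4], [0, 0, 0], -1]
  ]
}}

```text
time: 15.85
tool_pos: [0.6306, -0.1218, 0.081]
ee_rot: [3.139, 0.0, 1.678]
wrist_force: [-0.8, 2.3, 5.1]
width: 0.0614
```

Request:
{"op": "move_arm", "data": {
  "targets": [
    [[0, 0, 0.5], [0, 0, 0], -1],
    [[0, 0, 1], [0, 0, 0], -1],
    [[0, 0, 1.5], [0, 0, 0], -1],
    [[0, 0, 1.5], [0, 0, 0], -1]
  ]
}}

```text
time: 16.35
tool_pos: [0.6308, -0.1215, 0.0805]
ee_rot: [3.139, 0.0, 1.678]
wrist_force: [-2.5, 2.2, 7.7]
width: 0.0611
```

Request:
{"op": "move_arm", "data": {
  "targets": [
    [[0, 0, -2], [0, 0, 0], -1],
    [[1.5, -1.5, -2], [0, 0, 0], -1],
    [[1.5, -1.5, -1], [0, 0, 0], -1],
    [[1.5, -1.5, 0], [0, 0, 0], -1],
    [[1.5, -1.5, 0], [0, 0, 0], -1]
  ]
}}

```text
time: 16.98
tool_pos: [0.6294, -0.1204, 0.08]
ee_rot: [3.138, 0.001, 1.678]
wrist_force: [0.7, 3.2, 8.0]
width: 0.0614
```

Request:
{"op": "move_arm", "data": {
  "targets": [
    [[0, 0, -2], [0, 0, 0], -1],
    [[2.5, 0, -2], [0, 0, 0], -1],
    [[2.5, 0, -1], [0, 0, 0], -1],
    [[2.5, 0, 0], [0, 0, 0], -1],
    [[2.5, 0, 0], [0, 0, 0], -1]
  ]
}}

```text
time: 17.6
tool_pos: [0.6288, -0.1185, 0.0796]
ee_rot: [3.139, 0.001, 1.678]
wrist_force: [1.7, 0.8, 7.4]
width: 0.0613
```

Request:
{"op": "move_arm", "data": {
  "targets": [
    [[0, 0, -2], [0, 0, 0], -1],
    [[1, -1, -2], [0, 0, 0], -1],
    [[1, -1, -1], [0, 0, 0], -1],
    [[1, -1, 0], [0, 0, 0], -1],
    [[1, -1, 0], [0, 0, 0], -1]
  ]
}}

```text
time: 18.23
tool_pos: [0.6283, -0.1176, 0.0798]
ee_rot: [3.138, 0.001, 1.678]
wrist_force: [3.8, 0.4, 7.7]
width: 0.0609
```

Run:
```python
from h import *
b=viewer.snapshot('scene')[:,:,::-1]; cv2.imwrite('pics/s5.png',cv2.resize(b[190:270,240:360],(780,520),interpolation=3))
p=status.get_obs()['tool_pos'];print(px('scene',[[p[0],p[1],.1106],[p[0],p[1],.06]]))
```

```text
[[287.88532159 224.77053669]
 [289.04634525 243.65269545]]
```

View pics/s5.png

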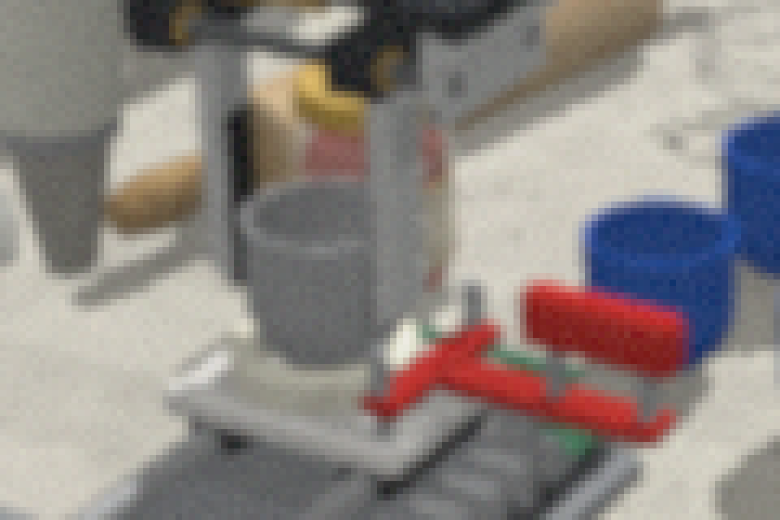

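The cup sits in the ring, upright. I'll undo the last x shift, unload, then open gently.

Request:
{"op": "move_arm", "data": {
  "targets": [
    [[0, 0, -2], [0, 0, 0], -1],
    [[-0.5, 1.5, -2], [0, 0, 0], -1],
    [[-0.5, 1.5, -1], [0, 0, 0], -1],
    [[-0.5, 1.5, 0.5], [0, 0, 0], -1],
    [[-0.5, 1.5, 0.5], [0, 0, 0], -1],
    [[-0.5, 1.5, 0.5], [0, 0, 0], -1]
  ]
}}

```text
time: 19.02
tool_pos: [0.6292, -0.1178, 0.079]
ee_rot: [3.14, 0.001, 1.678]
wrist_force: [2.6, 1.3, 8.0]
width: 0.0611
```

Request:
{"op": "move_arm", "data": {
  "targets": [
    [[0, 0, -1], [0, 0, 0], -1],
    [[0, 0, -1], [0, 0, 0], 0.4],
    [[0, 0, -1], [0, 0, 0], 0.5],
    [[0, 0, -1], [0, 0, 0], 0.6],
    [[0, 0, -1], [0, 0, 0], 1],
    [[0, 0, -1], [0, 0, 0], 1],
    [[0, 0, -1], [0, 0, 0], 1],
    [[0, 0, -1], [0, 0, 0], 1]
  ]
}}

```text
time: 20.02
tool_pos: [0.6284, -0.1177, 0.0785]
ee_rot: [-3.141, 0.0, 1.678]
wrist_force: [0.6, -0.1, -0.0]
width: 0.0942
```

Request:
{"op": "move_arm", "data": {
  "targets": [
    [[0, 0, -10], [0, 0, 0], 1],
    [[0, 0, -40], [0, 0, 0], 1],
    [[0, 0, -80], [0, 0, 0], 1],
    [[0, 0, -120], [0, 0, 0], 1],
    [[0, -30, -120], [0, 0, 10], 1],
    [[0, -80, -120], [0, 0, 20], 1],
    [[0, -122, -120], [0, 0, 30], 0],
    [[0, -122, -120], [0, 0, 40], 0],
    [[0, -122, -120], [0, 0, 50], 0],
    [[0, -122, -120], [0, 0, 60], 0],
    [[0, -122, -120], [0, 0, 70], 0],
    [[0, -122, -120], [0, 0, 80], 0],
    [[0, -122, -120], [0, 0, 90], 0],
    [[0, -122, -120], [0, 0, 90], 0],
    [[0, -122, -120], [0, 0, 90], 0]
  ]
}}

```text
time: 21.9
tool_pos: [0.5072, -0.1307, 0.199]
ee_rot: [3.141, -0.001, 0.109]
wrist_force: [0.3, -0.6, -0.1]
width: 0.0473
```

Run:
```python
from h import *
o=status.get_obs();print(o['tool_pos'],o['ee_rot'],o['width'],o['time'])
b=viewer.snapshot('scene')[:,:,::-1]; a=viewer.snapshot('top')[:,:,::-1]
cv2.imwrite('pics/s6.png',np.vstack([cv2.resize(b[190:270,240:370],(780,400),interpolation=3),cv2.resize(a[180:260,270:400],(780,200),interpolation=3)]))
```

```text
[ 0.50722168 -0.1306548   0.19902373] [ 3.14115543e+00 -6.88173215e-04  1.09345137e-01] 0.047314080797763856 21.9
```

View pics/s6.png

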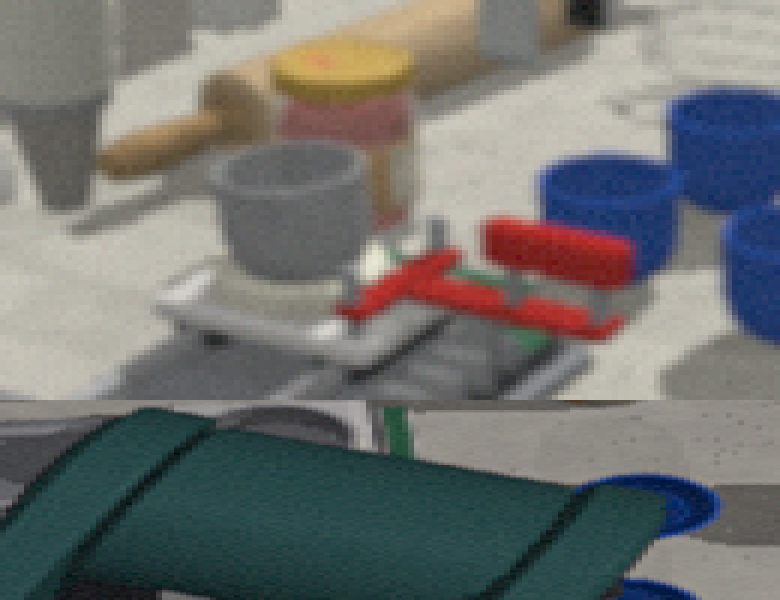

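The seat looks good, but the rim may slope slightly. I'll check it with averaged frames and model overlays at 0 tilt.

Run:
```python
from h import *
b=np.mean([viewer.snapshot('scene')[:,:,::-1].astype(float) for _ in range(6)],0)
np.save('avg.npy',b)
x0,y0=260,205;s=10
c=cv2.resize(b[y0:y0+50,x0:x0+40].clip(0,255).astype('u1'),None,fx=s,fy=s,interpolation=3)
o=c.copy(); t=np.linspace(0,2*np.pi,73)
def dr(img,cx,cy,cz,r,col):
    q=px('scene',np.c_[cx+r*np.cos(t),cy+r*np.sin(t),0*t+cz])
    q=((q-[x0,y0]+.5)*s).astype(int); cv2.polylines(img,[q],True,col,1)
C=(.6290,-.1205)
dr(o,*C,.1106,.031,(0,255,255)); dr(o,*C,.06,.036,(0,255,0)); dr(o,*C,.0796,.031,(255,255,0))
cv2.imwrite('pics/s7.png',np.hstack([c,o]))
```

```text
(no output)
```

View pics/s7.png

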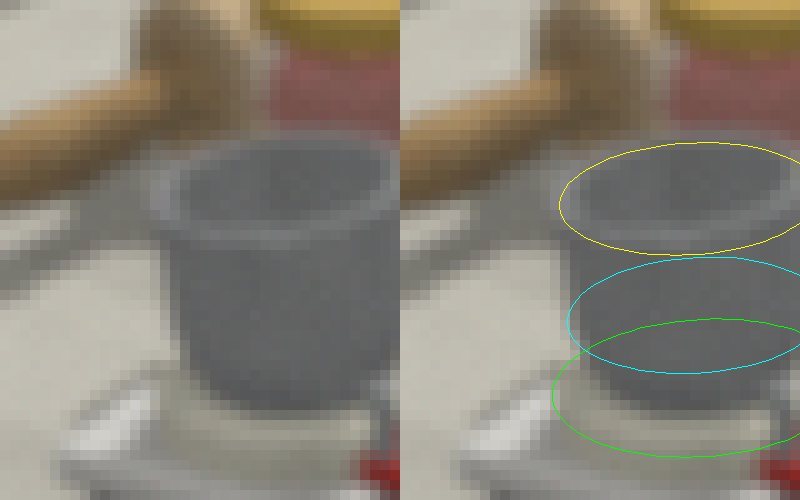

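The level-cup overlay slopes the same way as the observed rim, so most of the slope is lens perspective. I'll quantify it with a least-squares fit of the rim lip.

Run:
```python
from h import *
from scipy.optimize import minimize
from scipy.ndimage import map_coordinates
g=np.load('avg.npy').mean(2); 
t=np.linspace(0,2*np.pi,181)[:-1]
def circ(p,r):
    x,y,a,b,z=p; A=R.from_rotvec([a,b,0]).as_matrix()
    # seat-centred: rim 31 mm above cup centre
    pts=np.c_[r*np.cos(t),r*np.sin(t),0*t+.031]@A.T+[x,y,z]
    return px('scene',pts)
def val(q): return map_coordinates(g,[q[:,1],q[:,0]],order=1)
# camera-facing (front) lip + back lip: bright ridge vs inside
def cost(p):
    inn=val(circ(p,.0265)); lip=val(circ(p,.0295)); 
    return -np.mean(np.clip(lip-inn,-10,25))
best=[]
for x in(.625,.629,.633):
  for y in (-.124,-.12,-.116):
    for a in(-.1,0,.1):
      for b in(-.1,0,.1):
        r=minimize(cost,[x,y,a,b,.0796],method='Nelder-Mead',options=dict(initial_simplex=np.array([x,y,a,b,.0796])+np.vstack([np.zeros(5),np.diag([.003,.003,.06,.06,.002])]),xatol=1e-4,fatol=1e-3)); best.append((r.fun,*r.x))
best.sort(); 
for q in best[:6]: print(np.round(q,4))
# tilt restricted with seat fixed height
for q in [(0,0),(.1,0),(-.1,0),(0,.1),(0,-.1)]:
    r=minimize(lambda p:cost([p[0],p[1],*q,.0796+p[2]]),[.628,-.119,.001],method='Nelder-Mead',options=dict(initial_simplex=[[.628,-.119,.001],[.632,-.119,.001],[.628,-.115,.001],[.628,-.119,.004]])); print(q,r.fun.round(2),r.x.round(4))
```

```text
Traceback (most recent call last):
  File "h.py", line 10, in px
    K,D,t,A=cam(n); q=(np.atleast_2d(P)-t)@A*[1,-1,-1]
            ~~~^^^
  File "h.py", line 5, in cam
    c=viewer.camera_model(n); return c['K'],c['D'],c['xyz'],R.from_euler('xyz',c['attitude']).as_matrix()
ValueError: time passes only in moves, steps and waits
```

```bash
sed -i 's/^def cam/import functools\n@functools.cache\ndef cam/' h.py
python3 - <<'E'
from h import *
from scipy.optimize import minimize
from scipy.ndimage import map_coordinates
g=np.load('avg.npy').mean(2); t=np.linspace(0,2*np.pi,121)[:-1]
def circ(p,r):
    x,y,a,b,z=p; A=R.from_rotvec([a,b,0]).as_matrix()
    return px('scene',np.c_[r*np.cos(t),r*np.sin(t),0*t+.031]@A.T+[x,y,z])
val=lambda q: map_coordinates(g,[q[:,1],q[:,0]],order=1)
cost=lambda p:-np.mean(np.clip(val(circ(p,.0295))-val(circ(p,.0265)),-10,25))
best=[]
S=np.vstack([np.zeros(4),np.diag([.003,.003,.06,.06])])
for dz in(0,.002):
 for x in(.626,.631):
  for y in (-.122,-.118):
   for a in(-.08,.08):
    for b in(-.08,.08):
     p0=np.array([x,y,a,b]); r=minimize(lambda p:cost([*p,.0796+dz]),p0,method='Nelder-Mead',options=dict(initial_simplex=p0+S,maxiter=200)); best.append((r.fun,*r.x,dz))
best.sort()
for q in best[:6]: print(np.round(q,4))
for q in [(0,0),(.1,0),(-.1,0),(0,.1),(0,-.1)]:
    i=np.array([.628,-.119,.001]); r=minimize(lambda p:cost([p[0],p[1],*q,.0796+p[2]]),i,method='Nelder-Mead',options=dict(initial_simplex=i+.004*np.vstack([np.zeros(3),np.eye(3)]))); print(q,r.fun.round(2),r.x.round(4))
E
```

```text
[-7.6268  0.6321 -0.1246  0.0611  0.1423  0.    ]
[-7.6268  0.6321 -0.1246  0.0609  0.1424  0.    ]
[-7.6268  0.6321 -0.1246  0.0611  0.1423  0.    ]
[-7.6268  0.6321 -0.1246  0.0609  0.1424  0.    ]
[-7.5075e+00  6.2930e-01 -1.2140e-01  6.2200e-02  1.4330e-01  2.0000e-03]
[-7.5075e+00  6.2930e-01 -1.2140e-01  6.2100e-02  1.4320e-01  2.0000e-03]
(0, 0) -6.72 [ 0.7199 -0.2174 -0.058 ]
(0.1, 0) -5.94 [ 0.7314 -0.2248 -0.0664]
(-0.1, 0) -4.59 [ 0.5478 -0.0297  0.0545]
(0, 0.1) -8.22 [ 0.6738 -0.17   -0.0279]
(0, -0.1) -3.26 [ 0.6284 -0.1176  0.0013]
```

Request:
{"op": "move_arm", "data": {
  "targets": [
    [[-40, 40, 0], [0, 0, 0], 0],
    [[-80, 90, 0], [0, 0, 0], 0],
    [[-110, 140, 0], [0, 0, 0], 0],
    [[-130, 190, 0], [0, 0, 0], 0],
    [[-150, 240, 0], [0, 0, 0], 0],
    [[-150, 240, 0], [0, 0, 0], 0]
  ]
}}

```text
time: 23.05
tool_pos: [0.382, -0.3882, 0.1977]
ee_rot: [-3.141, 0.001, 0.102]
wrist_force: [-0.4, 0.4, -0.5]
width: 0.0471
```

```bash
cat > fit.py <<'E'
from h import *
from scipy.optimize import minimize
from scipy.ndimage import map_coordinates
t=np.linspace(0,2*np.pi,121)[:-1]
S=np.vstack([np.zeros(4),np.diag([.003,.003,.06,.06])])
def fit(ims,x0,y0,z,spread=.003):
    def circ(n,p,r):
        A=R.from_rotvec([p[2],p[3],0]).as_matrix()
        return px(n,np.c_[r*np.cos(t),r*np.sin(t),0*t+.031]@A.T+[p[0],p[1],z])
    def cost(p):
        c=0
        for n,g in ims.items():
            v=lambda r:map_coordinates(g,(circ(n,p,r)).T[::-1],order=1)
            c-=np.mean(np.clip(v(.0295)-v(.0265),-10,25))
        return c
    best=[]
    for x in(x0-spread,x0+spread):
     for y in(y0-spread,y0+spread):
      for a in(-.08,.08):
       for b in(-.08,.08):
        p0=np.array([x,y,a,b]); r=minimize(cost,p0,method='Nelder-Mead',options=dict(initial_simplex=p0+S,maxiter=200)); best.append((r.fun,*r.x))
    return np.round(min(best),4), np.round(cost([x0,y0,0,0]),2)
E
python3 - <<'E'
from fit import *
L=lambda f:cv2.imread(f).astype(float).mean(2)
s0,t0=L('pics/scene0.png'),L('pics/top0.png')
print('rest scene',fit({'scene':s0},.4545,-.389,.0476)); print('rest top',fit({'top':t0},.4545,-.389,.0476)); print('rest both',fit({'scene':s0,'top':t0},.4545,-.389,.0476))
T=np.mean([viewer.snapshot('top')[:,:,::-1].astype(float) for _ in range(6)],0); np.save('avgt.npy',T)
s=np.load('avg.npy').mean(2)
print('top',fit({'top':T.mean(2)},.629,-.121,.0796)); print('scene',fit({'scene':s},.629,-.121,.0796));print('both',fit({'scene':s,'top':T.mean(2)},.629,-.121,.0796))
def z(I,x,y): return cv2.resize(I[y-25:y+25,x-25:x+25].clip(0,255).astype('u1'),(400,400),interpolation=3)
C=z(T,317,199)
for r,zz,c in((.036,.06,(0,255,0)),(.031,.1106,(0,255,255))):
    q=px('top',np.c_[.629+r*np.cos(t),-.1205+r*np.sin(t),0*t+zz]); cv2.polylines(C,[((q-[292,174]+.5)*8).astype(int)],True,c,1)
cv2.imwrite('pics/t8.png',np.hstack([z(T,317,199),C]))
E
```

```text
rest scene (array([-10.3931,   0.456 ,  -0.4157,  -1.0302,   0.2413]), np.float64(-2.65))
rest top (array([-2.37977e+01,  4.52900e-01, -3.88800e-01,  1.75900e-01,
       -1.40000e-03]), np.float64(-5.46))
rest both (array([-28.2327,   0.4551,  -0.3921,   0.0872,  -0.0739]), np.float64(-8.1))
top (array([-2.09026e+01,  6.34000e-01, -1.25400e-01, -9.87000e-02,
        5.60000e-03]), np.float64(-7.92))
scene (array([-7.6268,  0.6321, -0.1246,  0.061 ,  0.1424]), np.float64(-2.12))
both (array([-26.065 ,   0.6299,  -0.1219,   0.0272,   0.1272]), np.float64(-10.04))
```

View pics/t8.png

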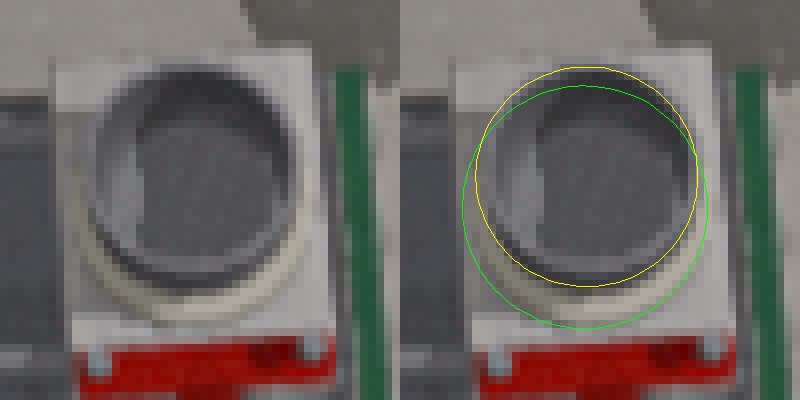

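Top view: the rim and ring coincide along y. Along x (away from the robot) the rim sits about 1 px further out, so the tilt is roughly 0.07–0.13 rad, too near the limit. I'll re-level by closing the vertical pads on the seated cup, first across y and then across x, balancing the side force before release.

Request:
{"op": "move_arm", "data": {
  "targets": [
    [[50, -44, 0], [0, 0, 0], 1],
    [[100, -88, 0], [0, 0, 0], 1],
    [[150, -132, 0], [0, 0, 0], 1],
    [[200, -176, 0], [0, 0, 0], 1],
    [[245, -215, 0], [0, 0, 0], 1],
    [[274, -239, 0], [0, 0, 0], 1],
    [[274, -239, 0], [0, 0, 0], 1],
    [[274, -239, 0], [0, 0, 0], 1]
  ]
}}

```text
time: 24.35
tool_pos: [0.6302, -0.1177, 0.1985]
ee_rot: [3.141, 0.001, 0.108]
wrist_force: [0.6, 0.7, 1.0]
width: 0.0941
```

Request:
{"op": "move_arm", "data": {
  "targets": [
    [[0, 4, 40], [0, 0, 0], 1],
    [[0, 4, 80], [0, 0, 0], 1],
    [[0, 4, 105], [0, 0, 0], 1],
    [[0, 4, 114], [0, 0, 0], 1],
    [[0, 4, 114], [0, 0, 0], 1],
    [[0, 4, 114], [0, 0, 0], 0.5],
    [[0, 4, 114], [0, 0, 0], 0.4],
    [[0, 4, 114], [0, 0, 0], 0.35],
    [[0, 4, 114], [0, 0, 0], 0.3],
    [[0, 4, 114], [0, 0, 0], 0.25],
    [[0, 4, 114], [0, 0, 0], 0.2],
    [[0, 4, 114], [0, 0, 0], 0.2]
  ]
}}

```text
time: 25.85
tool_pos: [0.6313, -0.1225, 0.085]
ee_rot: [3.141, -0.001, 0.107]
wrist_force: [0.0, -0.8, 2.8]
width: 0.0621
```

Request:
{"op": "move_arm", "data": {
  "targets": [
    [[0, 0, 0], [0, 0, 0], 0.4],
    [[0, 0, 0], [0, 0, 0], 0.6],
    [[0, 0, 0], [0, 0, 0], 1],
    [[0, 0, 0], [0, 0, 0], 1],
    [[0, 0, -20], [0, 0, 0], 1],
    [[0, 0, -45], [0, 0, 0], 1],
    [[0, 0, -50], [0, 0, -10], 1],
    [[0, 0, -50], [0, 0, -20], 1],
    [[0, 0, -50], [0, 0, -30], 1],
    [[0, 0, -50], [0, 0, -40], 1],
    [[0, 0, -50], [0, 0, -50], 1],
    [[0, 0, -50], [0, 0, -60], 1],
    [[0, 0, -50], [0, 0, -70], 1],
    [[0, 0, -50], [0, 0, -80], 1],
    [[0, 0, -50], [0, 0, -90], 1],
    [[0, 0, -50], [0, 0, -90], 1],
    [[0, 0, -50], [0, 0, -90], 1]
  ]
}}

```text
time: 27.98
tool_pos: [0.6313, -0.1225, 0.1355]
ee_rot: [3.14, 0.001, 1.675]
wrist_force: [-1.0, -0.1, -0.9]
width: 0.0941
```

Now the x-direction pads, at the same point and height.

Request:
{"op": "move_arm", "data": {
  "targets": [
    [[0, 0, 25], [0, 0, 0], 1],
    [[0, 0, 45], [0, 0, 0], 1],
    [[0, 0, 50], [0, 0, 0], 1],
    [[0, 0, 50], [0, 0, 0], 1],
    [[0, 0, 50], [0, 0, 0], 0.5],
    [[0, 0, 50], [0, 0, 0], 0.4],
    [[0, 0, 50], [0, 0, 0], 0.35],
    [[0, 0, 50], [0, 0, 0], 0.3],
    [[0, 0, 50], [0, 0, 0], 0.25],
    [[0, 0, 50], [0, 0, 0], 0.2],
    [[0, 0, 50], [0, 0, 0], 0.2]
  ]
}}

```text
time: 29.35
tool_pos: [0.632, -0.1223, 0.0853]
ee_rot: [3.139, 0.001, 1.678]
wrist_force: [4.7, 0.4, 2.6]
width: 0.0622
```

Request:
{"op": "move_arm", "data": {
  "targets": [
    [[0, 1, 0], [0, 0, 0], 0.2],
    [[0, 1.5, 0], [0, 0, 0], 0.2],
    [[0, 1.5, 0], [0, 0, 0], 0.2]
  ]
}}

```text
time: 29.72
tool_pos: [0.6323, -0.1224, 0.0851]
ee_rot: [-3.141, 0.0, 1.678]
wrist_force: [0.7, 1.2, 5.3]
width: 0.0622
```

Request:
{"op": "move_arm", "data": {
  "targets": [
    [[0, 0, 0], [0, 0, 0], 0.4],
    [[0, 0, 0], [0, 0, 0], 0.6],
    [[0, 0, 0], [0, 0, 0], 1],
    [[0, 0, 0], [0, 0, 0], 1],
    [[0, 0, -20], [0, 0, 0], 1],
    [[0, 0, -60], [0, 0, 0], 1],
    [[0, 0, -110], [0, 0, 0], 1],
    [[0, -40, -110], [0, 0, 10], 1],
    [[-50, -90, -110], [0, 0, 20], 0],
    [[-100, -140, -110], [0, 0, 30], 0],
    [[-150, -180, -110], [0, 0, 40], 0],
    [[-200, -220, -110], [0, 0, 50], 0],
    [[-240, -250, -110], [0, 0, 60], 0],
    [[-240, -250, -110], [0, 0, 70], 0],
    [[-240, -250, -110], [0, 0, 80], 0],
    [[-240, -250, -110], [0, 0, 90], 0],
    [[-240, -250, -110], [0, 0, 90], 0]
  ]
}}

```text
time: 31.85
tool_pos: [0.4096, -0.3879, 0.1962]
ee_rot: [3.14, -0.001, 0.109]
wrist_force: [1.5, 0.4, 0.8]
width: 0.0468
```

Run:
```python
from fit import *
s0=np.load('avg.npy');t0=np.load('avgt.npy')
s=np.mean([viewer.snapshot('scene')[:,:,::-1].astype(float) for _ in range(6)],0);T=np.mean([viewer.snapshot('top')[:,:,::-1].astype(float) for _ in range(6)],0)
np.save('avg2.npy',s);np.save('avgt2.npy',T)
for n,A,B in(('before',s0,t0),('after',s,T)):
    print(n,'scene',fit({'scene':A.mean(2)},.631,-.1225,.0796)[0],'top',fit({'top':B.mean(2)},.631,-.1225,.0796)[0],'both',fit({'scene':A.mean(2),'top':B.mean(2)},.631,-.1225,.0796)[0])
# image shift of the rim region between before/after
for n,A,B,(x,y,w_,h_) in(('scene',s0,s,(272,217,32,14)),('top',t0,T,(302,181,30,30)),('sceneplate',s0,s,(265,238,40,14)),('topplate',t0,T,(295,212,45,16))):
    f=lambda I:np.float32(I.mean(2)[y:y+h_,x:x+w_]); print(n,cv2.phaseCorrelate(f(A)-f(A).mean(),f(B)-f(B).mean(),cv2.createHanningWindow((w_,h_),cv2.CV_32F)))
p=status.get_obs();print(p['tool_pos'],p['ee_rot'],p['time'])
print(px('scene',[[.632,-.1224,.1106],[.635,-.1224,.1106],[.632,-.1194,.1106]]),px('top',[[.632,-.1224,.1106],[.635,-.1224,.1106],[.632,-.1194,.1106]]))
```

```text
before scene [-7.6268  0.6321 -0.1246  0.0609  0.1425] top [-2.09026e+01  6.34000e-01 -1.25400e-01 -9.87000e-02  5.60000e-03] both [-26.065    0.6299  -0.1219   0.0271   0.1272]
after scene [-7.8197  0.6322 -0.1238  0.0627  0.1402] top [-21.1291   0.6318  -0.1255  -0.1005   0.0655] both [-26.9641   0.6302  -0.1215   0.0321   0.1174]
scene ((-0.5876857299481948, 0.34374598100606235), 0.571755834420522)
top ((0.025869042412136167, 0.07855211750771218), 1.0034326945410834)
sceneplate ((-0.10351819691295105, 0.5215828463264875), 0.9338430182139079)
topplate ((0.47765521740738137, -0.020449843395807576), 1.031852940718333)
[ 0.40947928 -0.38744684  0.19441044] [-3.14150309e+00  1.33899693e-04  1.07215445e-01] 32.45
[[288.03611298 223.67504134]
 [287.08755061 223.36891238]
 [287.20874778 224.12143165]] [[315.75476088 194.27010675]
 [315.79175937 192.94261707]
 [314.41284133 194.2306698 ]]
```

Re-gripping with vertical pads moved the rim by less than 0.1 px in the top view, about 0.2 mm. So the cup was already level and the fit's "tilt" is a method bias (it was also off on the upright cup in its rest). On to the bar.

Request:
{"op": "move_arm", "data": {
  "targets": [
    [[27, -50, 0], [0, 0, 0], 0],
    [[54, -100, 0], [0, 0, 0], 0],
    [[81, -150, 0], [0, 0, 0], 0],
    [[108, -200, 0], [0, 0, 0], 0],
    [[128, -240, 0], [0, 0, 0], 0],
    [[128, -240, 0], [0, 0, 0], 0],
    [[128, -240, 0], [0, 0, 0], 0],
    [[128, -240, 30], [0, 0, 0], 0],
    [[128, -240, 50], [0, 0, 0], 0],
    [[128, -240, 50], [0, 0, 0], 0]
  ]
}}

```text
time: 33.7
tool_pos: [0.5095, -0.1363, 0.1425]
ee_rot: [-3.14, 0.004, 0.104]
wrist_force: [0.1, 0.4, 0.8]
width: 0.047
```

Request:
{"op": "move_arm", "data": {
  "targets": [
    [[0, 0, 30], [0, 0, 0], 0],
    [[0, 0, 55], [0, 0, 0], 0],
    [[0, 0, 65], [0, 0, 0], 0],
    [[0, 0, 65], [0, 0, 0], 0],
    [[0, 0, 65], [0, 0, 0], -0.4],
    [[0, 0, 65], [0, 0, 0], -0.6],
    [[0, 0, 65], [0, 0, 0], -0.8],
    [[0, 0, 65], [0, 0, 0], -1],
    [[0, 0, 65], [0, 0, 0], -1],
    [[0, 0, 65], [0, 0, 0], -1]
  ]
}}

```text
time: 34.95
tool_pos: [0.5114, -0.1353, 0.08]
ee_rot: [3.141, -0.001, 0.107]
wrist_force: [-1.1, -0.3, 2.0]
width: 0.0159
```

Request:
{"op": "move_arm", "data": {
  "targets": [
    [[0, 0, -5], [0, 0, 0], -1],
    [[0, 0, -11], [0, 0, 0], -1],
    [[0, 0, -17], [0, 0, 0], -1],
    [[0, 0, -20], [0, 0, 0], -1],
    [[0, 0, -20], [0, 0, 0], -1],
    [[0, -1, -20], [0, 0, 0], -1],
    [[0, -3, -20], [0, 0, 0], -1],
    [[0, -6, -20], [0, 0, 0], -1],
    [[0, -10, -20], [0, 0, 0], -1],
    [[0, -15, -20], [0, 0, 0], -1],
    [[0, -21, -20], [0, 0, 0], -1],
    [[0, -27, -20], [0, 0, 0], -1],
    [[0, -33, -20], [0, 0, 0], -1],
    [[0, -39, -20], [0, 0, 0], -1],
    [[0, -45, -20], [0, 0, 0], -1],
    [[0, -51, -20], [0, 0, 0], -1],
    [[0, -57, -20], [0, 0, 0], -1],
    [[0, -63, -20], [0, 0, 0], -1],
    [[0, -67, -20], [0, 0, 0], -1],
    [[0, -70, -20], [0, 0, 0], -1]
  ]
}}

```text
time: 37.45
tool_pos: [0.5039, -0.0653, 0.0997]
ee_rot: [3.141, -0.001, 0.107]
wrist_force: [5.1, -0.1, -4.6]
width: 0.0161
```

Request:
{"op": "move_arm", "data": {
  "targets": [
    [[0, -1, 0], [0, 0, 0], -1],
    [[0, -3, 0], [0, 0, 0], -1],
    [[0, -6, 0], [0, 0, 0], -1],
    [[0, -10, 0], [0, 0, 0], -1],
    [[0, -15, 0], [0, 0, 0], -1],
    [[0, -21, 0], [0, 0, 0], -1],
    [[0, -27, 0], [0, 0, 0], -1],
    [[0, -33, 0], [0, 0, 0], -1],
    [[0, -39, 0], [0, 0, 0], -1],
    [[0, -45, 0], [0, 0, 0], -1],
    [[0, -51, 0], [0, 0, 0], -1],
    [[0, -57, 0], [0, 0, 0], -1],
    [[0, -62, 0], [0, 0, 0], -1],
    [[0, -66, 0], [0, 0, 0], -1],
    [[0, -69, 0], [0, 0, 0], -1],
    [[0, -70, 0], [0, 0, 0], -1],
    [[0, -70, 0], [0, 0, 0], -1]
  ]
}}

```text
time: 39.58
tool_pos: [0.4965, 0.0042, 0.0997]
ee_rot: [3.141, -0.001, 0.107]
wrist_force: [4.2, 0.6, -5.1]
width: 0.0155
```

Request:
{"op": "move_arm", "data": {
  "targets": [
    [[0, 0, 4], [0, 0, 0], -1],
    [[0, 0, 9], [0, 0, 0], -1],
    [[0, 0, 14], [0, 0, 0], -1],
    [[0, 0, 18], [0, 0, 0], -1],
    [[0, 0, 20], [0, 0, 0], -1],
    [[0, 0, 20], [0, 0, 0], -1]
  ]
}}

```text
time: 40.33
tool_pos: [0.4965, 0.0041, 0.08]
ee_rot: [3.142, -0.001, 0.107]
wrist_force: [3.2, 0.7, -1.7]
width: 0.0156
```

Request:
{"op": "move_arm", "data": {
  "targets": [
    [[0, 0, 0], [0, 0, 0], -0.4],
    [[0, 0, 0], [0, 0, 0], 0],
    [[0, 0, 0], [0, 0, 0], 0],
    [[0, 0, -25], [0, 0, 0], 0],
    [[0, 0, -60], [0, 0, 0], 0],
    [[0, 0, -100], [0, 0, 0], 0],
    [[-40, 30, -100], [0, 0, 0], 0],
    [[-60, 80, -100], [0, 0, 0], 0],
    [[-80, 140, -100], [0, 0, 0], 0],
    [[-100, 200, -100], [0, 0, 0], 0],
    [[-120, 260, -100], [0, 0, 0], 0],
    [[-120, 260, -100], [0, 0, 0], 0]
  ]
}}

```text
time: 41.82
tool_pos: [0.4029, -0.2707, 0.179]
ee_rot: [-3.141, 0.002, 0.1]
wrist_force: [-0.1, 1.1, 0.6]
width: 0.0469
```

Run:
```python
from h import *
o=status.get_obs();print(o['tool_pos'],o['time'],o['wrist_force'])
b=viewer.snapshot('scene')[:,:,::-1]; a=viewer.snapshot('top')[:,:,::-1]
cv2.imwrite('pics/end.png',np.hstack([cv2.resize(b[170:290,210:310],(400,480),interpolation=3),cv2.resize(a[170:280,210:302],(400,480),interpolation=3)]))
n=w('scene',250.2,231.2,.149);print(n)
```

```text
[ 0.40286499 -0.27073421  0.17896921] 41.825 [-0.14784616  1.10077908  0.56971616]
[0.61951832 0.01256477 0.149     ]
```

View pics/end.png

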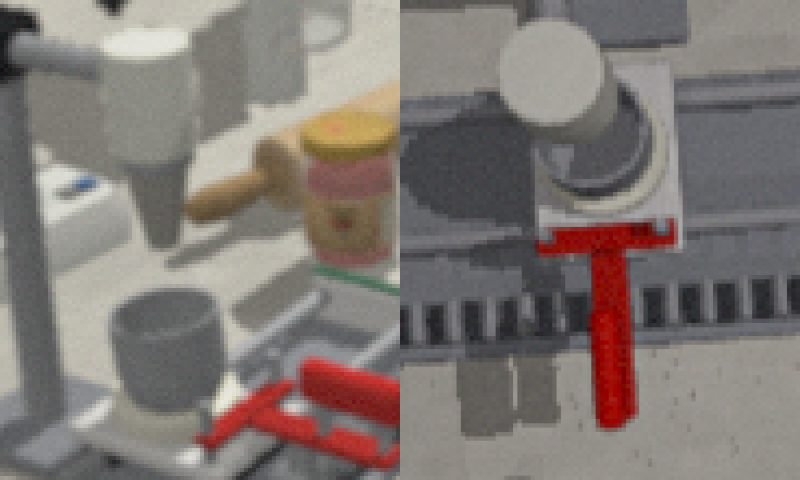

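The final picture shows the nozzle tip at (165,248), directly above the mouth of the level, seated cup at about (165,315). The bar is down and the arm is clear. Nozzle offset along the rail is about 5 mm, well inside the 15 mm allowed.

```bash
python3 -c "
from bench import order; print(order.close_job())"
```

```text
the job is handed in; nothing more can be done
None
```

I finished the task and handed the job in at about 42 s of robot time, without a verdict. I slid the empty carriage to the green end stop, where the bar dropped back to its latched height. The cup then went from its rest into the ring. I slid it 140 mm to the notch under the nozzle, lowered the bar and let go.

**Last checks:**
- **Notch:** the bar returned to its latched height there. The nozzle is about 5 mm from the ring axis along the rail, and 15 mm is allowed.
- **Cup:** it looks seated and level in the final pictures.
- **Arm and bystanders:** the arm is clear of everything. The jar looked undisturbed in the last scene crop. I didn't re-image the timer, but the arm never went near it.

**Checks that disagreed:**
- **Rim tilt:** my image fit of the cup rim read about 0.12–0.14 rad of tilt after the first placing, and the limit is 0.12. The fit was also wrong on the upright cup in its rest.
- **Re-levelling:** I re-gripped the seated cup with vertical fingers in both directions. The rim moved less than about 0.2 mm in the top view, so I took the reading as fit bias. The fit itself barely changed (0.117–0.14 rad).

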